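# Put the steel cup away in the drop-front box

### The job

Put the stainless steel cup away in the drop-front box: pull the translucent flap all the way down, stand the cup upright on the box floor between the two glass jars without dropping it, and push the flap back up until it is fully shut. Leave the jars, the mortar and the scoop where they are.

Things in the scene. Friction and masses are not known exactly. Their poses are not given: they have to be found in the camera images.
- storage_box: Wooden drop-front box fixed on the counter, 322 mm wide (y), 215 deep (x), 208 tall, flap side towards the robot. Origin on the counter below the middle of the hinge line; x points into the box, y to its left side, z up. Inside width 300. The front slopes: the roof (underside 196 mm above the counter, 12 thick) spans only x = 64 to 215 mm. Back: 45 mm high rail, open above.
- box_floor (a point): Point on top of the box's floor (30 mm above the counter), 75 mm behind the hinge line, midway between the side walls; axes as the box. The floor runs from 75 mm in front of this point to 130 mm behind it. The cup is clear of the shut flap if its centre stands 60 mm or more behind the hinge line.
- flap (a joint): Swing of the flap, rad: 0 shut (leaning 20 deg back from vertical, top away from the robot), 1.222 fully down on its stop (50 deg beyond vertical, towards the robot). A friction stay holds it at any angle it is left at; moving it takes up to about 5 N at the bar. May start slightly ajar.
- flap_hinge (a point): Middle of the hinge line at the flap's lower edge, 32 mm above the counter. The flap is a clear panel 320 mm wide, 6 thick, 175 from hinge to top edge; its inner face lies in the hinge plane. Axes turn with the flap: z from hinge to top edge, y along the hinge (box's left), -x outwards from its outer face.
- flap_handle (a point): Middle of the round aluminium bar on the flap's outer face: 12 mm diameter, 150 long along y, on two posts 66 mm either side of the middle. Bar axis 145 mm from the hinge along the flap and 46 mm outwards of the hinge plane; 34 mm gap between bar and outer face. Axes as flap_hinge.
- cup_center (a point): Centre, half-way up, of the empty stainless steel cup standing mouth-up on the counter, left or right in front of the box: 62 mm diameter (64 over the rim), 74 tall, wall 3, about 0.13 kg; z is its axis, towards the mouth.
- jar_left_center (a point): Centre, half-way up, of the left (+y) lidded empty glass jar standing in the box: 56 mm diameter, 100 tall, z up. At least 130 mm are free between the two jars.
- jar_right_center (a point): Centre, half-way up, of the right (-y) glass jar in the box, the same size.
- mortar_center (a point): Dark volcanic stone mortar with a wooden pestle leaning in it, on the other side from the cup: point on its axis 50 mm above the counter; bowl 160 mm across, 105 tall; the pestle's end is up to 205 mm above the counter, 105 mm off the axis; 2.6 kg.
- scoop_center (a point): Purple plastic scoop lying flat on the roof of the box, along y: point 20 mm above the roof at the back of its blade (85 x 56 x 38 mm, towards its +x; 100 mm handle towards its -x).

How it is judged:
By the outcome, as a careful person would: the job done as asked, in the order asked, and still so for the second after the job is handed in, with the robot touching nothing.
It also fails if it takes over 70 s, if anything falls off the work surface, if the arm or the gripper's body presses on something with over 40 N, if the wrist force passes 120 N, or if a joint passes its speed limit or range.

### The arm

A 7-joint arm with a two-finger parallel gripper is mounted at the origin on the work surface. World frame = base frame: x ahead of the robot, y to its left, z up, the work surface at z = 0. Lengths are in m, angles in rad, forces in N, time in s.
With the tool pointing down it reaches from about 0.35 to 0.9 m from the base axis. Payload 19.9 kg.
Tool frame: the origin (TCP) lies between the finger pads; the fingertips stand 19 mm ahead of it and the grasp point (between the pads) is the TCP; z points along the fingers, y is the direction in which the jaws open and shut (so a half turn about z gives the same grasp; the last joint's range is limited). The gripper opens to 94 mm and grips with 3 to 60 N. Pads are 16 mm wide; open, the fingers measure 119 mm over their backs; the gripper's body (75 mm by 177 mm) begins 78 mm behind the grasp point.
Start: joints at [1.246, 0.417, -0.01, 1.614, 0.005, 1.111, -0.053], TCP at [0.175, -0.6, 0.224] pointing down, gripper open.
Joint ranges: [-2.81, 2.81], [-0.39, 2.02], [-1.27, 1.25], [0.06, 2.57], [-1.19, 4.33], [0.19, 2], [-2.82, 2.82]. Speed limits (rad/s): [1.89, 1.89, 2.39, 2.39, 3.01, 3.01, 3.01].

### API

Orientations are given as a 3x3 rotation matrix whose columns are the frame's x, y, z axes.
In Python, from rig import robot gives the robot as it stands. Calls block until the motion is done:
- robot.move_ptp(position, orientation): joint-space move of the TCP to a pose.
- robot.move_linear(position, velocity=0.15, frame=None, threshold=None): straight line of the TCP; frame=None keeps the orientation; velocity is the mean speed in m/s. With threshold (N) it stops when the force on the tool has changed by that much, and returns True; else False.
- robot.goto_joints(angles): joint-space move.
- robot.gripper_to(opening): finger opening in m; the grip force is fixed at half the most; returns when the fingers have stopped.
- robot.pause(seconds).
- robot.ik(position, orientation): joint angles nearest the present ones, or None.
- robot.get_state(): the state.
- robot.grab_frame(name): name is "scene" or "side" or "wrist"; returns the picture (480x640x3 uint8, red, green, blue); there is no depth.
- robot.camera_info(name): a dict with "fx", "fy", "cx", "cy" (pixels), "rvec" (rotation vector, rad) and "tvec" (3), from world to camera coordinates, as OpenCV has them. Camera axes: x right, y down, z forward; pixel columns grow to the right and rows downward; lengths in m; the calibration is good to about 2 mm. A picture is of the moment at which its call begins: read the wrist's pose just before it. camera_info takes no time and is no camera call; for the wrist camera it gives the pose at the moment of the call.
A pose or a line that the arm cannot do raises robot.PlanningError and nothing moves.
- robot.sign_off(): hands the job in, once; it reports no verdict.
The state is a dict: "time": time; "qpos": joint angles; "joint_vel": joint speeds; "effort": joint torques, N m; "ee_pos": TCP position; "tool_rot": TCP orientation; "force": force on the tool from outside, world axes, zero at the start; "moment": the same for the moment, N m; "opening": finger opening in m.
Only numpy, scipy, OpenCV 4.12 (cv2) and the standard library are available. Lean on these libraries where they do the work, as an engineer would, in place of code of your own. Each camera call takes 0.05 s, during which the arm holds its last target. There are 200 camera calls.

## Working session

There is one attempt and no reset: what is moved stays moved. The work goes in short steps, each a Python script; the robot and the scene stay as the last script left them, time stands still between calls to the robot, and variables do not carry over. Pictures are saved under pics/ and viewed, about 8 in all and at most 12, crops included, and the job is handed in when it is done.

```bash
mkdir -p pics; ls; python3 - <<'E'
from rig import robot
import cv2,numpy as np
for n in ("scene","side"):
    im=robot.grab_frame(n); cv2.imwrite(f"pics/{n}0.png",im[:,:,::-1])
    c=robot.camera_info(n); R=cv2.Rodrigues(np.array(c["rvec"],float))[0]
    print(n,c["fx"],c["cx"],c["cy"],"cam at",(-R.T@np.array(c["tvec"])).round(3),"fwd",R[2].round(3))
s=robot.get_state();print(s["time"],s["ee_pos"],s["opening"]);print(np.round(s["tool_rot"],3))
E
```

```text
pics
scene 462.99485314490875 321.83977920221037 240.18068870212898 cam at [0.073 0.306 0.895] fwd [ 0.591 -0.302 -0.748]
side 618.7747491882235 324.9651817482059 240.0681754164785 cam at [ 0.113 -0.569  1.189] fwd [ 0.432  0.442 -0.786]
0.1 [ 0.17488296 -0.59971589  0.22390341] 0.09372324392103307
[[ 0.96   0.28  -0.   ]
 [ 0.28  -0.96   0.001]
 [-0.    -0.001 -1.   ]]
```

View pics/scene0.png

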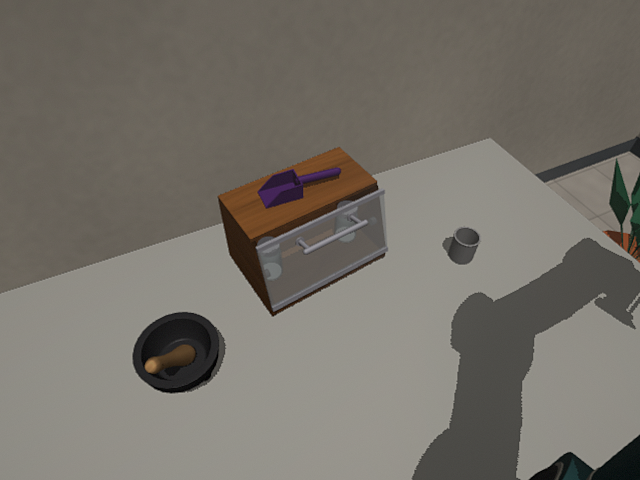

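View pics/side0.png

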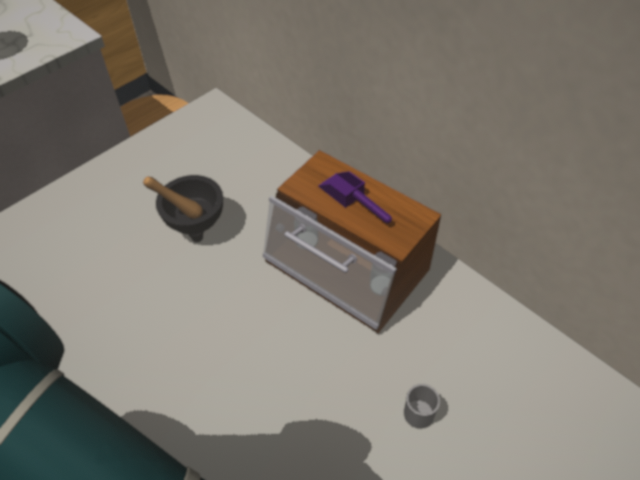

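The scene view shows the box (front bottom edge about (273,313) to (385,258)), with the flap slightly ajar. The cup is at (464,245), the mortar at (178,352) and the scoop at (300,187). The side view agrees, with the cup at (422,405). I'll enlarge the box in both views to get the corners.

```bash
python3 - <<'E'
import cv2
a=cv2.imread("pics/scene0.png")[140:325,210:400]; b=cv2.imread("pics/side0.png")[145:335,255:450]
cv2.imwrite("pics/sc1.png",cv2.resize(a,None,fx=3.2,fy=3.2,interpolation=cv2.INTER_CUBIC))
cv2.imwrite("pics/si1.png",cv2.resize(b,None,fx=3.1,fy=3.1,interpolation=cv2.INTER_CUBIC))
E
```

```text
(no output)
```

View pics/sc1.png

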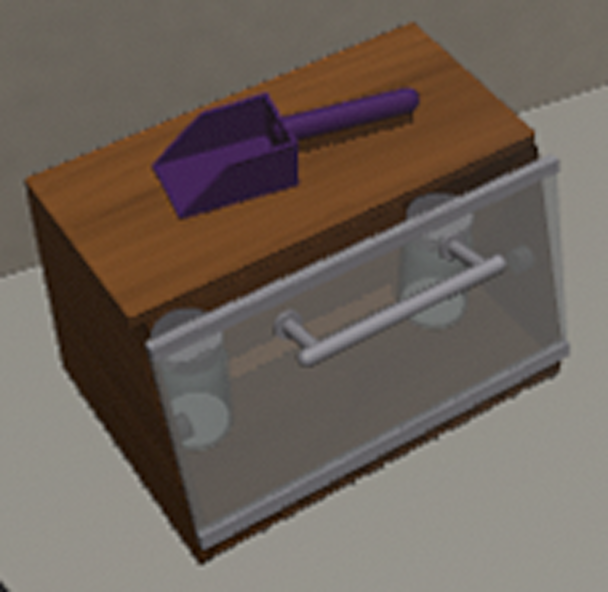

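View pics/si1.png

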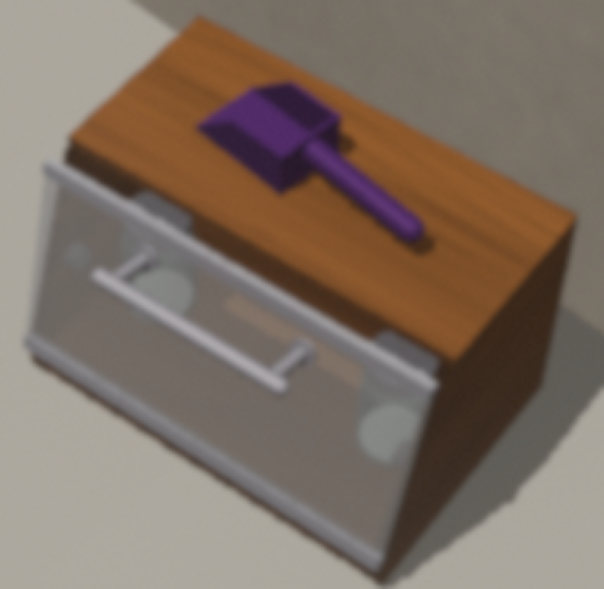

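Crop positions (scene / side): 
- **Roof corners:** BL (28,180)/(198,17), BR (415,23)/(575,215), FR (535,135)/(455,360), FL (133,318)/(70,138).
- **Bar ends:** left (308,356)/(100,275), right (497,263)/(282,385).
- **Flap top edge ends:** (152,345)/(47,168) and (558,165)/(435,383).
- **Jar bottoms:** left (203,420)/(163,293), right (435,303)/(388,432).

I'll triangulate these points and fit the box pose.

```bash
cat > geo.py <<'E'
import numpy as np, cv2
from scipy.optimize import least_squares
from rig import robot
def cam(n):
    c=robot.camera_info(n); return (np.array([[c["fx"],0,c["cx"]],[0,c["fy"],c["cy"]],[0,0,1]]),cv2.Rodrigues(np.array(c["rvec"],float))[0],np.array(c["tvec"],float).reshape(3,1))
def tri(p,q,a="scene",b="side"):
    P=[K@np.hstack([R,t]) for K,R,t in (cam(a),cam(b))]
    X=cv2.triangulatePoints(P[0],P[1],np.array(p,float).reshape(2,1),np.array(q,float).reshape(2,1)); return (X[:3]/X[3]).ravel()
def proj(n,X):
    K,R,t=cam(n); x=K@(R@np.atleast_2d(X).T+t); return (x[:2]/x[2]).T
def ray(n,uv,z):
    K,R,t=cam(n); o=(-R.T@t).ravel(); d=R.T@np.linalg.inv(K)@np.array([*uv,1.]); return o+d*(z-o[2])/d[2]
def Rz(a): return cv2.Rodrigues(np.array([0,0,a]))[0]
E
python3 - <<'E'
from geo import *
f=lambda U:((U[0]+.5)/3.2-.5+210,(U[1]+.5)/3.2-.5+140)
g=lambda U:((U[0]+.5)/3.1-.5+255,(U[1]+.5)/3.1-.5+145)
pts=dict(BL=((28,180),(198,17)),BR=((415,23),(575,215)),FR=((535,135),(455,360)),FL=((133,318),(70,138)),
 barL=((308,356),(100,275)),barR=((497,263),(282,385)),topL=((152,345),(47,168)),topR=((558,165),(435,383)),
 jL=((203,420),(163,293)),jR=((435,303),(388,432)))
M=dict(BL=(.215,.161),BR=(.215,-.161),FR=(.064,-.161),FL=(.064,.161))
X={k:tri(f(a),g(b)) for k,(a,b) in pts.items()}
def res(p):
    r=[]
    for k,(x,y) in M.items():
        w=Rz(p[2])@[x,y,.208]+[p[0],p[1],0]
        r+=list(proj("scene",w)[0]-f(pts[k][0]))+list(proj("side",w)[0]-g(pts[k][1]))
    return r
s=least_squares(res,[.6,0,0]);print("box",s.x.round(4),np.round(s.fun,1))
np.save("box.npy",s.x)
for k,v in X.items(): print(k,v.round(4),"box:",(Rz(s.x[2]).T@(v-[s.x[0],s.x[1],0])).round(4))
# floor-plane jar check
for k in("jL","jR"):
    for n,h,i in(("scene",f,0),("side",g,1)): print(k,n,(Rz(s.x[2]).T@(ray(n,h(pts[k][i]),.03)-[s.x[0],s.x[1],.0])).round(4))
# cup: mask by local contours
for n,(u,v) in(("scene",(464,245)),("side",(422,405))):
    im=cv2.imread(f"pics/{n}0.png"); c=cv2.resize(im[v-35:v+35,u-35:u+35],None,fx=5.5,fy=5.5,interpolation=cv2.INTER_CUBIC); cv2.imwrite(f"pics/cup_{n}.png",c)
cv2.imwrite("pics/cups.png",np.hstack([cv2.imread("pics/cup_scene.png"),cv2.imread("pics/cup_side.png")]))
E
```

```text
box [ 0.6352 -0.0124  0.1378] [-1.2  0.2  0.3 -0.2 -0.3 -0.2  1.4  0.5  1.1 -0.4  0.6  0.6 -0.8  1.
 -1.  -0.2]
BL [0.823  0.1747 0.2106] box: [0.2118 0.1594 0.2106]
BR [ 0.8668 -0.1408  0.2108] box: [ 0.2118 -0.1591  0.2108]
FR [ 0.7216 -0.1608  0.2069] box: [ 0.0652 -0.1589  0.2069]
FL [0.6775 0.1536 0.2085] box: [0.0647 0.1586 0.2085]
barL [0.6193 0.0615 0.1883] box: [-0.0056  0.0754  0.1883]
barR [ 0.6412 -0.0866  0.1862] box: [-0.0043 -0.0744  0.1862]
topL [0.6525 0.1492 0.203 ] box: [0.0394 0.1577 0.203 ]
topR [ 0.6986 -0.1631  0.2025] box: [ 0.0421 -0.1581  0.2025]
jL [0.7133 0.1057 0.0421] box: [0.0936 0.1062 0.0421]
jR [ 0.74   -0.1007  0.0428] box: [ 0.0917 -0.1019  0.0428]
jL scene [0.0984 0.1024 0.03  ]
jL side [0.1028 0.113  0.03  ]
jR scene [ 0.0997 -0.1092  0.03  ]
jR side [ 0.1    -0.0976  0.03  ]
```

View pics/cups.png

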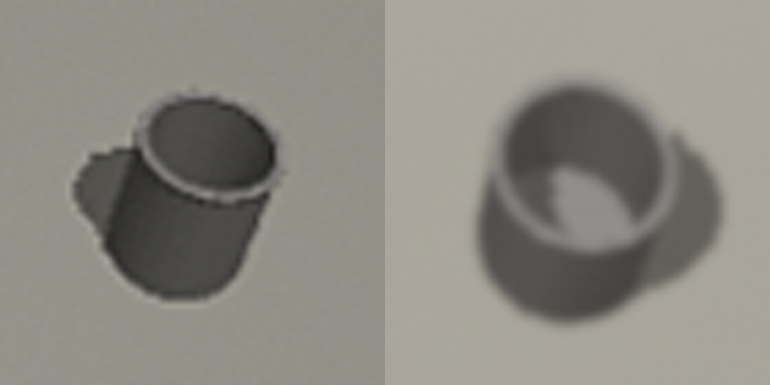

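The fit is good: roof corners come out at box ±159–161 mm, heights within 3 mm, and the jars are about 150 mm apart. The bar and top edge imply the flap is about 0.1 rad ajar. In the cup crops the rim ellipse centres are about (207,148) in the scene and (201,161) in the side view. Next I'll locate the cup and check reachability for the plan.

```bash
cat >> geo.py <<'E'
BX,BY,PSI=np.load("box.npy")
def W(x,y,z): return Rz(PSI)@[x,y,z]+[BX,BY,0]
def ax(psi,tau):
    f=Rz(psi)[:,0]; l=Rz(psi)[:,1]; u=np.array([0,0,1.]); return f,l,u,np.sin(tau)*f-np.cos(tau)*u
def Rflap(tau,s=1):
    f,l,u,z=ax(PSI,tau); y=np.cos(tau)*f+np.sin(tau)*u; return np.array([s*l,s*y,z]).T
def Rcup(tau,psi=PSI,s=-1):
    f,l,u,z=ax(psi,tau); return np.array([s*(-np.cos(tau)*f-np.sin(tau)*u),s*l,z]).T
def bar(q):
    b=np.radians(20)-q; return W(.145*np.sin(b)-.046*np.cos(b),0,.032+.145*np.cos(b)+.046*np.sin(b))
E
python3 - <<'E'
from geo import *
h=lambda U,u,v:((U[0]+.5)/5.5-.5+u-35,(U[1]+.5)/5.5-.5+v-35)
p,q=h((207.5,147.5),464,245),h((201.5,161),422,405)
X=tri(p,q);a,b=ray("scene",p,.074),ray("side",q,.074);print("cup rim",X.round(4),a.round(4),b.round(4))
c=(a+b)/2; print("cup in box",(Rz(PSI).T@(c-[BX,BY,0])).round(3)); np.save("cup.npy",c[:2])
d=np.degrees
def t(n,P,R):
    j=robot.ik(P,R); print(n,np.round(P,3),None if j is None else np.round(j,2))
for s in(1,-1):
    for qq,tau in((.1,0),(.4,20),(.8,35),(1.25,45),(1.25,30)): t(f"flap s{s} q{qq} tau{tau}",bar(qq),Rflap(np.radians(tau),s))
for s in(-1,1):
    for tau in(35,45,55):
        r=np.radians(tau)
        t(f"place s{s} {tau}",W(.08,0,.077),Rcup(r,PSI,s)); t("  pre",W(-.10,0,.26),Rcup(r,PSI,s))
        for ps in(np.arctan2(c[1],c[0]),PSI): t(f"  pick {ps:.2f}",[c[0],c[1],.047],Rcup(r,ps,s))
E
```

```text
cup rim [ 0.5866 -0.3479  0.0715] [ 0.585  -0.3459  0.074 ] [ 0.5857 -0.3484  0.074 ]
cup in box [-0.095 -0.325  0.074]
flap s1 q0.1 tau0 [ 0.626 -0.014  0.184] [ 0.49  0.56 -0.72  1.63  0.4   1.11 -0.2 ]
flap s1 q0.4 tau20 [ 0.582 -0.02   0.174] [ 0.66  0.32 -0.76  2.02  0.36  0.56 -0.17]
flap s1 q0.8 tau35 [ 0.532 -0.027  0.142] [ 1.12  0.38 -1.18  2.33  1.44  0.23 -1.15]
flap s1 q1.25 tau45 [ 0.494 -0.032  0.086] [ 1.09  0.58 -1.08  2.53  2.72  0.51 -2.25]
flap s1 q1.25 tau30 [ 0.494 -0.032  0.086] [ 1.03  0.46 -1.08  2.39  1.63  0.28 -1.31]
flap s-1 q0.1 tau0 [ 0.626 -0.014  0.184] [-0.74  0.71  1.08  1.67 -0.67  1.18 -2.49]
flap s-1 q0.4 tau20 [ 0.582 -0.02   0.174] [-0.88  0.43  1.09  2.06 -0.8   0.66 -2.3 ]
flap s-1 q0.8 tau35 [ 0.532 -0.027  0.142] [ 1.14  0.41 -1.22  2.33  1.46  0.26  1.99]
flap s-1 q1.25 tau45 [ 0.494 -0.032  0.086] [ 1.09  0.58 -1.08  2.53  2.72  0.51  0.89]
flap s-1 q1.25 tau30 [ 0.494 -0.032  0.086] [ 1.03  0.46 -1.08  2.39  1.63  0.28  1.83]
place s-1 35 [ 0.714 -0.001  0.077] [ 0.8   0.87 -1.09  1.95  1.66  0.57 -2.72]
  pre [ 0.536 -0.026  0.26 ] [ 0.
[... 1016 characters left out ...]
1  0.66 -0.65  2.05  1.88  0.37 -0.16]
  pick 0.14 [ 0.585 -0.347  0.047] [ 1.38  0.86 -0.93  1.92  0.7   0.27  1.86]
place s1 45 [ 0.714 -0.001  0.077] [ 0.84  0.91 -1.08  2.05  2.18  0.56 -0.03]
  pre [ 0.536 -0.026  0.26 ] None
  pick -0.54 [ 0.585 -0.347  0.047] [ 1.34  0.96 -1.09  2.14  2.28  0.77 -0.25]
  pick 0.14 [ 0.585 -0.347  0.047] [-0.04  1.06  1.08  2.03  4.27  1.33 -2.49]
place s1 55 [ 0.714 -0.001  0.077] [ 0.88  1.   -1.09  2.13  2.63  0.68 -0.34]
  pre [ 0.536 -0.026  0.26 ] [-0.88 -0.16  0.95  2.49  3.58  0.21 -1.77]
  pick -0.54 [ 0.585 -0.347  0.047] [ 1.37  1.08 -1.09  2.21  2.63  0.94 -0.42]
  pick 0.14 [ 0.585 -0.347  0.047] [-0.01  1.18  1.07  2.07  4.05  1.55 -2.39]
```

Cup at about (0.585, -0.347), with the two views agreeing within 3 mm. Now I'll cage the bar from above with a narrow opening and swing the flap down along the arc.

```bash
cat >> geo.py <<'E'
def st(m=""):
    s=robot.get_state(); print(m,f"t={s['time']:.2f}",np.round(s["ee_pos"],3),"q",np.round(s["qpos"],2),"F",np.round(s["force"],1),"op",round(s["opening"],4)); return s
E
python3 - <<'E'
from geo import *
b=bar(.1)
robot.gripper_to(.034)
robot.move_ptp(b+[0,0,.10],Rflap(0)); st("above")
print(robot.move_linear(b+[0,0,.004],.15,threshold=15)); st("at bar")
robot.gripper_to(.016); st("caged")
for q in np.linspace(.25,.7,4):
    tau=np.radians(40)*(q-.1)/1.14
    hit=robot.move_linear(bar(q),.12,Rflap(tau),threshold=30); st(f"q={q:.2f} {hit}")
    if hit: break
cv2.imwrite("pics/open1.png",robot.grab_frame("scene")[:,:,::-1])
E
```

```text
above t=3.75 [ 0.626 -0.015  0.284] q [ 0.5   0.46 -0.73  1.52  0.32  1.28 -0.14] F [ 0.6  0.6 -1. ] op 0.0341
False
at bar t=4.54 [ 0.627 -0.013  0.189] q [ 0.48  0.55 -0.7   1.63  0.38  1.11 -0.19] F [-0.2  0.3  0.3] op 0.034
caged t=5.04 [ 0.627 -0.014  0.188] q [ 0.48  0.55 -0.7   1.63  0.38  1.11 -0.19] F [ 2.4 -0.2  2.1] op 0.0161
q=0.25 False t=5.39 [ 0.604 -0.017  0.181] q [ 0.54  0.47 -0.72  1.77  0.37  0.95 -0.18] F [ 0.   0.2 -0.1] op 0.0158
q=0.40 False t=5.73 [ 0.583 -0.02   0.175] q [ 0.6   0.4  -0.74  1.89  0.36  0.79 -0.17] F [0.1 0.1 0.5] op 0.0159
q=0.55 False t=6.08 [ 0.563 -0.023  0.165] q [ 0.66  0.33 -0.76  2.02  0.35  0.63 -0.16] F [0.3 0.7 0.9] op 0.0162
q=0.70 False t=6.42 [ 0.544 -0.025  0.153] q [ 0.71  0.28 -0.77  2.14  0.34  0.45 -0.15] F [-0.3 -0.   0.5] op 0.0161
```

View pics/open1.png

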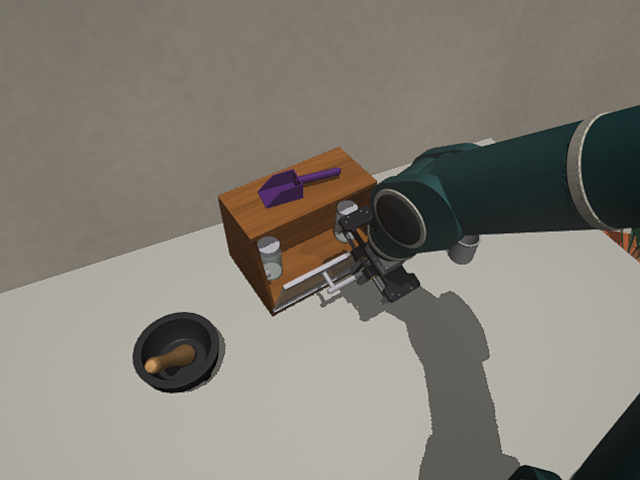

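The flap is following: its top edge is now at about (350,258) in the image, and both jars are visible. Continuing to the stop.

```bash
python3 - <<'E'
from geo import *
for q,t in((.83,24),(.96,27),(1.09,31),(1.2,34),(1.25,36)):
    try: hit=robot.move_linear(bar(q),.1,Rflap(np.radians(t)),threshold=25)
    except robot.PlanningError as e:
        print("PE",q,t,e); 
        for tt in range(t-8,46,3):
            j=robot.ik(bar(q),Rflap(np.radians(tt))); print(tt,None if j is None else np.round(j,2))
        break
    st(f"q={q:.2f} {hit}")
    if hit: break
cv2.imwrite("pics/open2.png",robot.grab_frame("side")[:,:,::-1])
E
```

```text
q=0.83 False t=6.82 [ 0.529 -0.027  0.14 ] q [ 0.72  0.26 -0.76  2.21  0.36  0.34 -0.16] F [0.1 0.8 0.7] op 0.0161
q=0.96 False t=7.17 [ 0.516 -0.029  0.125] q [ 0.7   0.26 -0.71  2.29  0.42  0.21 -0.21] F [0.3 1.3 0.3] op 0.0161
PE 1.09 31 the arm cannot follow that straight line within its joint ranges
23 [ 0.67  0.28 -0.69  2.28  0.43  0.27 -0.23]
26 [ 0.86  0.33 -0.9   2.31  0.82  0.24 -0.58]
29 [ 1.03  0.4  -1.09  2.34  1.25  0.27 -0.97]
32 [ 1.04  0.4  -1.08  2.38  1.57  0.23 -1.27]
35 [ 1.03  0.39 -1.06  2.41  1.98  0.21 -1.67]
38 [ 1.05  0.41 -1.06  2.44  2.33  0.25 -2.  ]
41 [ 1.06  0.43 -1.07  2.47  2.56  0.31 -2.2 ]
44 [ 1.08  0.47 -1.07  2.5   2.7   0.39 -2.31]
```

The wrist's lower limit is blocking. I'll let the elbow swing out in small joint-space steps, since the bar is only loosely caged, and continue from there.

```bash
python3 - <<'E'
from geo import *
q,tau=.96,25.
while q<1.2:
    j0=np.array(robot.get_state()["qpos"]); best=None
    for dt in(2,1,.5,0,-.5,-1,-2):
        j=robot.ik(bar(q),Rflap(np.radians(tau+dt)))
        if j is not None and np.abs(np.array(j)-j0).max()<.22: best=(dt,j);break
    if best is None: print("stuck",q,tau);break
    robot.goto_joints(best[1]); tau+=best[0]; s=st(f"q={q:.2f} tau={tau}")
    if np.linalg.norm(s["force"])>25: break
    if best[0]>0: q+=.02
E
```

```text
q=0.96 tau=27.0 t=7.47 [ 0.516 -0.029  0.125] q [ 0.7   0.25 -0.71  2.29  0.42  0.21 -0.21] F [ 1.1 -0.4  0.1] op 0.0157
q=0.98 tau=27.0 t=7.72 [ 0.514 -0.029  0.122] q [ 0.7   0.26 -0.71  2.3   0.44  0.2  -0.23] F [-0.  -0.9  0.4] op 0.0161
q=0.98 tau=27.5 t=7.97 [ 0.514 -0.029  0.122] q [ 0.73  0.26 -0.75  2.3   0.51  0.19 -0.29] F [-0.4  0.8  0.1] op 0.0158
q=1.00 tau=28.0 t=8.28 [ 0.512 -0.03   0.119] q [ 0.82  0.29 -0.84  2.31  0.71  0.19 -0.47] F [ 0.3  0.6 -0.1] op 0.0162
q=1.02 tau=28.5 t=8.56 [ 0.51  -0.03   0.117] q [ 0.87  0.31 -0.9   2.32  0.85  0.19 -0.61] F [ 0.6 -0.9 -0.4] op 0.0158
q=1.04 tau=29.0 t=8.82 [ 0.508 -0.03   0.114] q [ 0.91  0.32 -0.94  2.33  0.99  0.19 -0.74] F [-0.2  0.5  0.3] op 0.0162
q=1.06 tau=30.0 t=9.14 [ 0.507 -0.03   0.112] q [ 0.95  0.34 -0.98  2.35  1.19  0.19 -0.93] F [ 0.3 -0.2  0.1] op 0.016
q=1.08 tau=31.0 t=9.45 [ 0.505 -0.03   0.109] q [ 0.98  0.36 -1.01  2.36  1.39  0.19 -1.11] F [ 0.3  0.1 -0.5] op 0.0162
q=1.10 tau=32.0 t=9.76 [ 0.504 -0.031  0.107] q [ 1.    0.38 -1.03  2.38  1.58  0.2  -1.29] F [0.2 0.8 0. ] op 0.0157
q=1.12 tau=33.0 t=10.06 [ 0.502 -0.031  0.104] q [ 1.02  0.39 -1.04  2.39  1.75  0.21 -1.45] F [-0.   0.3  0.8] op 0.016
q=1.14 tau=35.0 t=10.38 [ 0.501 -0.031  0.101] q [ 1.09  0.45 -1.13  2.42  1.96  0.27 -1.62] F [ 0.6 -0.2  0.1] op 0.0159
q=1.16 tau=37.0 t=10.64 [ 0.499 -0.031  0.098] q [ 1.15  0.52 -1.2   2.44  2.09  0.35 -1.71] F [-0.1  0.1 -0.3] op 0.016
q=1.18 tau=39.0 t=10.89 [ 0.498 -0.031  0.095] q [ 1.18  0.58 -1.23  2.46  2.21  0.41 -1.79] F [-0.5  0.2  0.1] op 0.0162
```

```bash
python3 - <<'E'
from geo import *
import json
for q in(1.2,1.23,1.26,1.29):
    hit=robot.move_linear(bar(q),.08,Rflap(np.radians(40)),threshold=15); s=st(f"q={q:.2f} {hit}")
    if hit: break
json.dump(list(s["qpos"]),open("jdown.json","w"))
cv2.imwrite("pics/down_side.png",robot.grab_frame("side")[:,:,::-1])
E
```

```text
q=1.20 False t=11.14 [ 0.497 -0.031  0.093] q [ 1.19  0.61 -1.23  2.48  2.27  0.44 -1.83] F [ 0.5  0.3 -0.4] op 0.0158
q=1.23 False t=11.39 [ 0.495 -0.032  0.089] q [ 1.19  0.62 -1.23  2.48  2.29  0.46 -1.84] F [-0.4  0.  -0.2] op 0.0159
q=1.26 False t=11.64 [ 0.496 -0.032  0.086] q [ 1.18  0.64 -1.23  2.49  2.31  0.48 -1.84] F [11.   1.7  8.4] op 0.0161
q=1.29 False t=11.89 [ 0.498 -0.032  0.084] q [ 1.18  0.66 -1.22  2.49  2.32  0.5  -1.84] F [29.3  7.1 13.4] op 0.0158
```

View pics/down_side.png

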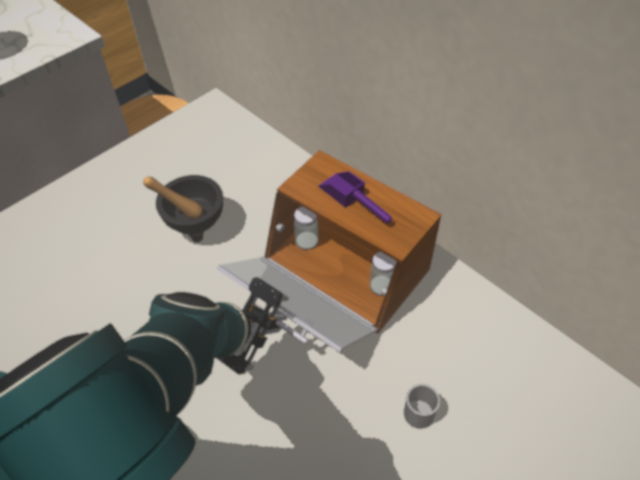

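The flap is on its stop (29 N of resistance past q=1.222). Its panel leans forward from (220,267)–(340,348), and the jar lids are at about (305,214) and (383,261). Next I'll check the jar gap with those, release and go for the cup.

```bash
python3 - <<'E'
from geo import *
for uv in((305,214),(383,261)): print("jar lid in box",(Rz(PSI).T@(ray("side",uv,.13)-[BX,BY,0])).round(3))
R=Rflap(np.radians(40))
robot.move_linear(bar(1.225),.08,R); st("unload")
robot.gripper_to(.030)
for d in(.09,.07,.05):
    try: robot.move_linear(bar(1.225)-d*R[:,2],.15); st(f"retreat {d}"); break
    except robot.PlanningError as e: print(d,e)
c=np.load("cup.npy")
for psi in(-.54,-.3,-.1,.138):
    for tau in(40,45):
        Rc=Rcup(np.radians(tau),psi,1)
        for n,P in(("pick",np.array([*c,.05])),("pre",np.array([*c,.05])-.11*Rc[:,2])):
            j=robot.ik(P,Rc); print(psi,tau,n,None if j is None else np.round(j,2))
for tau in(40,45):
    for P in((.078,0,.09),(-.03,0,.19),(-.03,-.2,.19)):
        j=robot.ik(W(*P),Rcup(np.radians(tau),PSI,1)); print("place",tau,P,None if j is None else np.round(j,2))
E
```

```text
jar lid in box [0.096 0.111 0.13 ]
jar lid in box [ 0.093 -0.103  0.13 ]
unload t=12.22 [ 0.496 -0.032  0.09 ] q [ 1.18  0.62 -1.23  2.48  2.29  0.46 -1.84] F [-0.3  1.  -0.5] op 0.016
0.09 the arm cannot follow that straight line within its joint ranges
0.07 the arm cannot follow that straight line within its joint ranges
retreat 0.05 t=13.41 [ 0.464 -0.036  0.128] q [ 1.31  0.33 -1.27  2.53  2.55  0.21 -2.21] F [-0.3  0.5  0.5] op 0.0304
-0.54 40 pick [ 0.61  0.57 -0.17  2.11  2.69  0.26 -1.13]
-0.54 40 pre [ 0.78  0.32 -0.36  2.25  2.21  0.19 -0.65]
-0.54 45 pick [ 0.7   0.6  -0.28  2.16  2.75  0.42 -1.15]
-0.54 45 pre [ 0.7   0.33 -0.28  2.32  2.7   0.32 -1.16]
-0.3 40 pick [ 0.73  0.58 -0.19  2.09  3.57  0.21 -1.72]
-0.3 40 pre [ 0.62  0.32 -0.01  2.23  4.32  0.21 -2.5 ]
-0.3 45 pick [ 1.02  0.66 -0.52  2.13  3.09  0.32 -1.1 ]
-0.3 45 pre [ 1.33  0.46 -0.79  2.28  3.01  0.21 -1.01]
-0.1 40 pick [ 0.81  0.6  -0.19  2.05  4.33  0.27 -2.25]
-0.1 40 pre [ 1.7   0.74 -1.23  2.14  1.29  0.27  1.07]
-0.1 45 pick [ 1.13  0.69 -0.56  2.08  3.74  0.22 -1.5 ]
-0.1 45 pre None
0.138 40 pick [ 1.53  1.   -1.1   1.95  1.12  0.29  1.57]
0.138 40 pre [ 0.98  0.43 -0.19  2.05 -1.15  0.53 -2.76]
0.138 45 pick [-0.04  1.05  1.08  2.03  4.27  1.33 -2.49]
0.138 45 pre [ 1.46  0.56 -0.72  2.07 -1.03  0.35 -2.73]
place 40 (0.078, 0, 0.09) [-0.15  0.53  0.18  2.03  4.08  0.2  -2.44]
place 40 (-0.03, 0, 0.19) [ 0.99  0.37 -1.09  2.2   1.33  0.21  0.51]
place 40 (-0.03, -0.2, 0.19) [ 1.31  0.57 -1.08  2.    0.51  0.25  1.71]
place 45 (0.078, 0, 0.09) [ 0.32  0.57 -0.38  2.07  2.93  0.25 -1.13]
place 45 (-0.03, 0, 0.19) [-0.11  0.19  0.17  2.29  4.09  0.2  -2.4 ]
place 45 (-0.03, -0.2, 0.19) [ 1.43  0.68 -1.23  2.05  1.04  0.22  1.27]
```

Jar centres are at y of about +0.108 and -0.103, so I'll place at y≈0.003. Using a slightly flatter tool (50°) keeps the wrist off its limit. Moving clear of the flap and picking the cup.

```bash
python3 - <<'E'
from geo import *
p=np.array(robot.get_state()["ee_pos"]); l=Rz(PSI)[:,1]
for dl,du in((.15,.03),(.2,.015),(.25,.01)):
    try: robot.move_linear(p-dl*l+[0,0,du],.25); st("side"); break
    except robot.PlanningError as e: print(dl,e)
else: raise SystemExit
robot.gripper_to(.094)
c=np.load("cup.npy"); Rc=Rcup(np.radians(50),-.54,1); P=np.array([*c,.05])
j=robot.ik(P-.11*Rc[:,2],Rc); print(np.round(j,2))
robot.goto_joints(j); st("pre"); robot.pause(.1)
cv2.imwrite("pics/precup.png",robot.grab_frame("wrist")[:,:,::-1])
E
```

```text
0.15 the arm cannot follow that straight line within its joint ranges
0.2 the arm cannot follow that straight line within its joint ranges
0.25 the arm cannot follow that straight line within its joint ranges
```

```bash
python3 - <<'E'
from geo import *
s=robot.get_state(); p=np.array(s["ee_pos"]); f,l=Rz(PSI)[:,0],Rz(PSI)[:,1]; j0=np.array(s["qpos"])
for tau in(36,44,48,54):
    for df,dl,du in((0,0,.03),(0,.1,.03),(0,.2,.03),(-.03,0,.03),(.02,0,.04)):
        P=p+df*f-dl*l+[0,0,du]; R=Rflap(np.radians(tau)); j=robot.ik(P,R)
        print(tau,df,dl,du,None if j is None else (np.round(np.array(j)-j0,2)))
E
```

```text
36 0 0 0.03 None
36 0 0.1 0.03 [-0.07 -0.16  0.39 -0.16 -3.57 -0.01  3.71]
36 0 0.2 0.03 [ 0.24  0.07  0.21 -0.31 -2.84  0.03  3.22]
36 -0.03 0 0.03 None
36 0.02 0 0.04 None
44 0 0 0.03 None
44 0 0.1 0.03 [ 0.17 -0.06  0.18 -0.09  1.77 -0.02  4.75]
44 0 0.2 0.03 None
44 -0.03 0 0.03 None
44 0.02 0 0.04 [-2.24 -0.29  2.37  0.03  1.51  0.09  4.64]
48 0 0 0.03 None
48 0 0.1 0.03 [-1.64 -0.1   2.17 -0.01  1.76  0.48  4.64]
48 0 0.2 0.03 None
48 -0.03 0 0.03 None
48 0.02 0 0.04 None
54 0 0 0.03 None
54 0 0.1 0.03 [ 0.36  0.2   0.01 -0.01  0.97  0.1  -0.54]
54 0 0.2 0.03 [-1.54  0.39  2.49 -0.13  1.78  1.15  4.61]
54 -0.03 0 0.03 None
54 0.02 0 0.04 None
```

I'll use the same small-step approach, moving sideways and up with the tool tilt left free.

```bash
cat >> geo.py <<'E'
def creep(P,R_of,taus,lim=.3):
    """smallest joint step to P among tool tilts; returns tilt or None"""
    j0=np.array(robot.get_state()["qpos"]); c=[]
    for t in taus:
        j=robot.ik(P,R_of(np.radians(t)))
        if j is not None: c.append((np.abs(np.array(j)-j0).max(),t,j))
    if not c or min(c,key=lambda a:a[0])[0]>lim: print("creep stuck",[(round(a[0],2),a[1]) for a in c]); return None
    d,t,j=min(c,key=lambda a:a[0]); robot.goto_joints(j); return t
E
python3 - <<'E'
from geo import *
s=robot.get_state(); p=np.array(s["ee_pos"]); l=Rz(PSI)[:,1]; t=40
for k in range(1,12):
    P=p-.02*k*l+[0,0,.005*min(k,6)]
    n=creep(P,Rflap,np.arange(t-4,t+6,1))
    if n is None: break
    t=n; s=st(f"{k} tau {t}")
    if np.linalg.norm(s["force"])>8: break
E
```

```text
1 tau 42 t=13.76 [ 0.467 -0.056  0.133] q [ 1.39  0.35 -1.27  2.53  2.79  0.21 -2.37] F [0.9 0.3 0.7] op 0.0299
2 tau 44 t=14.08 [ 0.469 -0.076  0.138] q [ 1.46  0.38 -1.27  2.53  3.    0.21 -2.51] F [-0.2 -0.4 -0.1] op 0.0303
3 tau 45 t=14.38 [ 0.472 -0.095  0.143] q [ 1.53  0.4  -1.27  2.51  3.17  0.19 -2.62] F [-0.7 -0.3  0.2] op 0.0302
4 tau 48 t=14.67 [ 0.475 -0.115  0.148] q [ 1.6   0.45 -1.27  2.51  3.34  0.22 -2.7 ] F [-0.   0.3  0.3] op 0.03
5 tau 53 t=14.94 [ 0.477 -0.135  0.152] q [ 1.67  0.54 -1.26  2.51  3.45  0.3  -2.68] F [-0.2  0.5 -0.3] op 0.0301
6 tau 57 t=15.22 [ 0.481 -0.155  0.158] q [ 1.73  0.64 -1.26  2.5   3.53  0.33 -2.65] F [-0.4  0.2  0.2] op 0.0304
7 tau 58 t=15.47 [ 0.483 -0.175  0.158] q [ 1.77  0.69 -1.26  2.48  3.59  0.3  -2.64] F [-0.7  0.2 -0.6] op 0.0296
8 tau 59 t=15.72 [ 0.486 -0.195  0.158] q [ 1.81  0.75 -1.26  2.45  3.65  0.27 -2.64] F [ 0.3  0.  -0.4] op 0.0297
9 tau 60 t=15.97 [ 0.489 -0.214  0.158] q [ 1.84  0.8  -1.26  2.41  3.71  0.24 -2.65] F [ 0.3 -0.5  0.6] op 0.0299
10 tau 62 t=16.22 [ 0.491 -0.234  0.158] q [ 1.87  0.87 -1.26  2.39  3.79  0.22 -2.65] F [-0.5  1.  -0.2] op 0.03
11 tau 65 t=16.48 [ 0.494 -0.254  0.158] q [ 1.91  0.96 -1.26  2.36  3.89  0.21 -2.66] F [-0.5  0.5 -0.3] op 0.03
```

```bash
python3 - <<'E'
from geo import *
robot.goto_joints([.9,.12,-.5,2.3,2.9,.35,-1.4]); st("mid")
robot.gripper_to(.094)
c=np.load("cup.npy"); P=np.array([*c,.05])
for psi in(-.54,-.4):
    for tau in(50,55):
        Rc=Rcup(np.radians(tau),psi,1)
        for P2 in(P-.11*Rc[:,2],P): 
            j=robot.ik(P2,Rc); print(psi,tau,None if j is None else np.round(j,2))
Rc=Rcup(np.radians(50),-.54,1)
robot.move_ptp(P-.11*Rc[:,2],Rc); st("pre"); robot.pause(.1)
cv2.imwrite("pics/precup.png",robot.grab_frame("wrist")[:,:,::-1]); 
print(proj("wrist",[[*c,0],[*c,.074],[c[0]+.032,c[1],.074],[c[0]-.032,c[1],.074],[c[0],c[1]+.032,.074],[c[0],c[1]-.032,.074]]).round(0).tolist())
E
```

```text
mid t=17.98 [ 0.565 -0.3    0.288] q [ 0.9   0.12 -0.5   2.3   2.9   0.35 -1.4 ] F [-0.3 -0.8 -0.2] op 0.0296
-0.54 50 [ 0.84  0.39 -0.43  2.38  2.76  0.52 -1.18]
-0.54 50 [ 0.85  0.67 -0.45  2.19  2.76  0.6  -1.07]
-0.54 55 [ 0.85  0.46 -0.45  2.44  2.85  0.72 -1.24]
-0.54 55 [ 0.86  0.71 -0.46  2.22  2.85  0.75 -1.13]
-0.4 50 [ 0.94  0.4  -0.41  2.37  3.19  0.45 -1.4 ]
-0.4 50 [ 0.88  0.66 -0.4   2.18  3.08  0.52 -1.23]
-0.4 55 [ 0.96  0.46 -0.41  2.42  3.22  0.65 -1.38]
-0.4 55 [ 0.9   0.7  -0.4   2.22  3.14  0.67 -1.26]
pre t=19.78 [ 0.514 -0.304  0.122] q [ 0.84  0.39 -0.43  2.38  2.76  0.52 -1.18] F [ 0.5 -0.4  0.3] op 0.094
[[316.0, 176.0], [316.0, 271.0], [339.0, 284.0], [288.0, 255.0], [360.0, 262.0], [276.0, 279.0]]
```

View pics/precup.png

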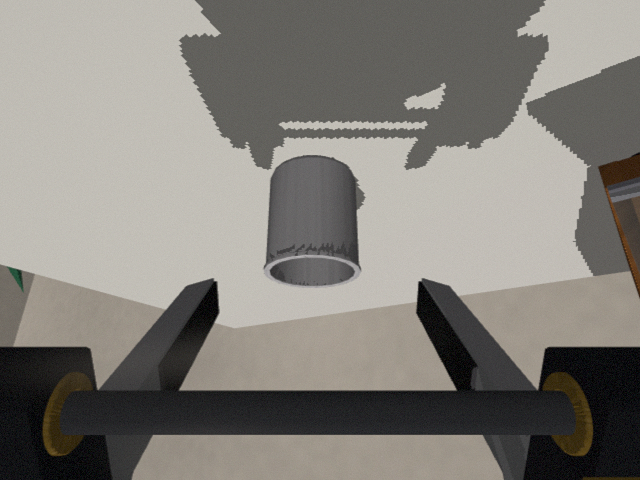

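The cup rim centre is at (313,270) against a predicted (316,271), centred between the fingers. Proceeding to grasp and lift, and checking IK along the path into the box.

```bash
python3 - <<'E'
from geo import *
c=np.load("cup.npy"); P=np.array([*c,.05])
print(robot.move_linear(P,.12,threshold=8)); st("at cup")
robot.gripper_to(.05); st("grip")
robot.move_linear(P+[0,0,.10],.12); st("lift")
for tau in(50,54,58):
    for Q in((-.06,-.2,.20),(-.03,0.003,.20),(.03,.003,.14),(.076,.003,.09)):
        j=robot.ik(W(*Q),Rcup(np.radians(tau),PSI,1)); print(tau,Q,None if j is None else np.round(j,2))
E
```

```text
False
at cup t=21.00 [ 0.585 -0.347  0.05 ] q [ 0.8   0.65 -0.39  2.19  2.79  0.59 -1.14] F [-0.2 -0.4  0.2] op 0.094
grip t=21.62 [ 0.585 -0.347  0.05 ] q [ 0.8   0.65 -0.39  2.19  2.79  0.59 -1.14] F [-2.3  0.7  4.1] op 0.0613
lift t=22.60 [ 0.585 -0.347  0.149] q [ 0.77  0.42 -0.35  2.19  2.67  0.36 -1.08] F [-0.9 -0.7 -1.4] op 0.0614
50 (-0.06, -0.2, 0.2) None
50 (-0.03, 0.003, 0.2) [ 0.78  0.27 -0.81  2.31  3.04  0.22 -1.24]
50 (0.03, 0.003, 0.14) [ 0.57  0.48 -0.63  2.21  2.89  0.34 -1.04]
50 (0.076, 0.003, 0.09) [ 0.48  0.63 -0.57  2.11  2.88  0.41 -0.99]
54 (-0.06, -0.2, 0.2) [-0.4   0.69  1.23  2.22  4.31  1.17 -2.56]
54 (-0.03, 0.003, 0.2) [ 0.83  0.3  -0.85  2.35  3.07  0.34 -1.24]
54 (0.03, 0.003, 0.14) [ 0.61  0.52 -0.68  2.24  2.97  0.46 -1.08]
54 (0.076, 0.003, 0.09) [ 0.52  0.67 -0.61  2.14  2.96  0.52 -1.03]
58 (-0.06, -0.2, 0.2) [ 1.5   0.62 -1.11  2.2   3.93  0.2  -1.56]
58 (-0.03, 0.003, 0.2) [ 0.87  0.35 -0.89  2.38  3.09  0.46 -1.22]
58 (0.03, 0.003, 0.14) [ 0.65  0.56 -0.71  2.27  3.03  0.58 -1.09]
58 (0.076, 0.003, 0.09) [ 0.55  0.72 -0.63  2.17  3.03  0.63 -1.05]
```

Cup gripped (opening 61 mm, as expected). Carrying it over the flap at the same tool tilt so that it stays upright.

```bash
python3 - <<'E'
from geo import *
t=np.radians(50)
def go(Q,psi,v):
    try: robot.move_linear(W(*Q),v,Rcup(t,psi,1)); st(f"{Q} {psi}"); return True
    except robot.PlanningError as e: print("PE",Q,psi,e); return False
ok=False
for Q,psi in(((-.03,-.25,.20),-.4),((-.03,-.25,.20),-.54),((-.03,-.25,.19),-.54)):
    if go(Q,psi,.15): ok=True;break
if ok:
    ok=go((-.03,.003,.20),PSI,.15) or (go((-.03,-.12,.20),-.1,.15) and go((-.03,.003,.20),PSI,.15))
if ok: 
    im=robot.grab_frame("side"); cv2.imwrite("pics/carry.png",im[120:420,160:520,::-1])
E
```

```text
(-0.03, -0.25, 0.2) -0.4 t=23.49 [ 0.639 -0.265  0.199] q [ 0.58  0.33 -0.29  2.14  2.51  0.23 -0.94] F [-0.4 -0.4 -1.5] op 0.0611
(-0.03, 0.003, 0.2) 0.1378264071305918 t=25.32 [ 0.605 -0.014  0.2  ] q [ 0.83  0.28 -0.86  2.31  2.97  0.22 -1.16] F [ 0.5  0.3 -1.1] op 0.0613
```

```bash
python3 - <<'E'
from geo import *
robot.move_linear(W(.077,.003,.089),.12,threshold=12); st("in")
hit=robot.move_linear(W(.077,.003,.077),.03,threshold=3); s=st(f"down {hit}")
im=robot.grab_frame("side"); cv2.imwrite("pics/placed.png",cv2.resize(im[140:400,180:480,::-1],None,fx=2,fy=2))
im=robot.grab_frame("wrist"); cv2.imwrite("pics/placed_w.png",im[:,:,::-1])
E
```

```text
in t=26.81 [0.711 0.001 0.089] q [ 0.49  0.64 -0.59  2.11  2.86  0.41 -0.96] F [-0.5  0.2 -1.5] op 0.0611
down True t=27.17 [0.711 0.001 0.08 ] q [ 0.49  0.66 -0.59  2.11  2.87  0.43 -0.96] F [-0.2  0.4  2.8] op 0.0612
```

View pics/placed_w.png

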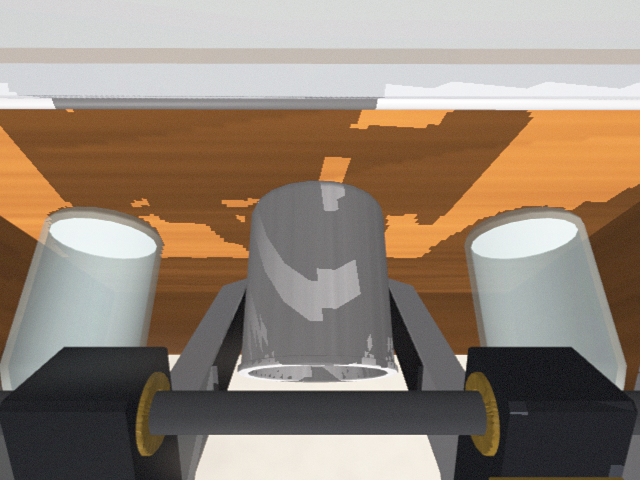

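Contact at TCP z=0.080 is exactly floor level, and the cup stands midway between the jars with mouth up (base about (318,185), jars at (105,240) and (525,240)). Releasing, backing out, then retracing the known route to the bar.

```bash
python3 - <<'E'
from geo import *
R=Rcup(np.radians(50),PSI,1)
robot.gripper_to(.080); st("open")
p=np.array(robot.get_state()["ee_pos"])
for d in(.15,.13,.11):
    try: robot.move_linear(p-d*R[:,2],.15); st(f"retreat {d}"); break
    except robot.PlanningError as e: print(d,e)
try: robot.move_linear(W(-.03,-.25,.20),.25,Rcup(np.radians(50),-.4,1))
except robot.PlanningError as e:
    print(e); robot.move_linear(W(-.03,.003,.20),.15,R); robot.move_linear(W(-.03,-.25,.20),.25,Rcup(np.radians(50),-.4,1))
st("aside")
im=robot.grab_frame("side"); cv2.imwrite("pics/placed.png",cv2.resize(im[140:400,180:480,::-1],None,fx=2,fy=2))
robot.gripper_to(.030)
robot.goto_joints([.9,.12,-.5,2.3,2.9,.35,-1.4]); robot.goto_joints([1.91,.96,-1.26,2.36,3.89,.21,-2.66]); st("k11")
E
```

```text
open t=27.78 [0.711 0.001 0.08 ] q [ 0.49  0.66 -0.58  2.11  2.87  0.43 -0.96] F [ 0.2 -0.4 -0.3] op 0.0802
retreat 0.15 t=28.93 [ 0.597 -0.015  0.176] q [ 0.79  0.32 -0.82  2.34  2.98  0.29 -1.14] F [-0.6  0.5  0.4] op 0.08
aside t=30.10 [ 0.64  -0.263  0.2  ] q [ 0.58  0.33 -0.3   2.14  2.5   0.23 -0.94] F [ 0.4  0.6 -0.5] op 0.0799
k11 t=33.11 [ 0.493 -0.251  0.156] q [ 1.91  0.96 -1.26  2.36  3.89  0.21 -2.66] F [ 0.5  0.3 -1.1] op 0.03
```

View pics/placed.png

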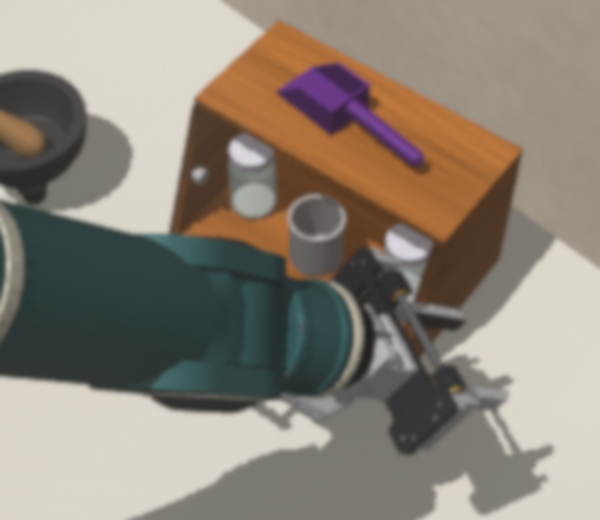

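The cup stands upright between the jars (rim at (317,218) in the crop), and the jars and scoop are undisturbed. Retracing to the bar.

```bash
python3 - <<'E'
from geo import *
R40=Rflap(np.radians(40)); b=bar(1.225); p=b-.05*R40[:,2]; l=Rz(PSI)[:,1]
taus=[42,44,45,48,53,57,58,59,60,62,65]; ok=True
for k in range(10,-1,-1):
    P=p-.02*k*l+[0,0,.005*min(k,6)]; t=taus[k-1] if k else 40
    n=creep(P,Rflap,[t,t-1,t+1],.32)
    if n is None: n=creep(P,Rflap,np.arange(t-4,t+5),.5)
    s=st(f"{k} {n}")
    if n is None or np.linalg.norm(s["force"])>8: ok=False;break
if ok:
    print(robot.move_linear(b,.08,R40,threshold=10)); st("at bar")
E
```

```text
10 63 t=33.37 [ 0.492 -0.233  0.158] q [ 1.87  0.88 -1.25  2.39  3.84  0.24 -2.68] F [ 0.8  0.2 -0.1] op 0.03
9 61 t=33.62 [ 0.489 -0.214  0.158] q [ 1.83  0.8  -1.24  2.42  3.78  0.27 -2.7 ] F [ 0.6 -0.4  0.7] op 0.0301
8 60 t=33.88 [ 0.486 -0.194  0.158] q [ 1.79  0.74 -1.23  2.45  3.73  0.31 -2.71] F [0.1 0.2 0.2] op 0.0301
7 59 t=34.12 [ 0.483 -0.175  0.158] q [ 1.75  0.68 -1.23  2.48  3.67  0.34 -2.71] F [ 0.1 -0.2  0.5] op 0.03
6 58 t=34.38 [ 0.48  -0.155  0.158] q [ 1.71  0.63 -1.22  2.51  3.62  0.37 -2.72] F [-0.5 -0.3 -0.6] op 0.03
5 54 t=34.64 [ 0.478 -0.136  0.153] q [ 1.65  0.54 -1.23  2.52  3.53  0.33 -2.75] F [0.5 0.5 0.4] op 0.0301
4 49 t=34.92 [ 0.475 -0.116  0.148] q [ 1.58  0.44 -1.24  2.51  3.43  0.26 -2.78] F [-0.3 -0.5  0.4] op 0.0303
3 46 t=35.17 [ 0.472 -0.096  0.143] q [ 1.5   0.38 -1.23  2.52  3.34  0.23 -2.78] F [-0.3  0.4 -0.1] op 0.0299
2 45 t=35.45 [ 0.469 -0.076  0.138] q [ 1.4   0.34 -1.18  2.54  3.27  0.25 -2.78] F [ 0.4 -0.5 -0.5] op 0.0302
1 43 t=35.75 [ 0.467 -0.056  0.133] q [ 1.29  0.29 -1.14  2.54  3.18  0.23 -2.78] F [-0.1 -0.4  0.6] op 0.0303
0 41 t=36.08 [ 0.464 -0.037  0.128] q [ 1.15  0.25 -1.07  2.54  3.09  0.21 -2.77] F [ 0.1  0.  -0.2] op 0.0299
False
at bar t=36.86 [ 0.495 -0.032  0.09 ] q [ 0.82  0.37 -0.78  2.49  2.92  0.31 -2.61] F [ 1.1  0.4 -0.4] op 0.0298
```

```bash
python3 - <<'E'
from geo import *
robot.gripper_to(.016); st("caged")
sched=[(1.2,40),(1.18,39),(1.16,37),(1.14,35),(1.12,33),(1.10,32),(1.08,31),(1.06,30),(1.04,29),(1.02,28.5),(1.0,28),(.98,27.5),(.96,27)]
for q,t in sched:
    n=creep(bar(q),Rflap,np.arange(t-1,t+1.1,.5),.3)
    if n is None: break
    s=st(f"q={q} tau={n}")
    if np.linalg.norm(s["force"])>20: break
E
```

```text
caged t=37.31 [ 0.496 -0.032  0.09 ] q [ 0.82  0.37 -0.78  2.49  2.92  0.31 -2.61] F [-0.5  0.5 -0.3] op 0.0161
q=1.2 tau=40.5 t=37.56 [ 0.497 -0.032  0.093] q [ 0.83  0.37 -0.79  2.49  2.93  0.31 -2.61] F [-0.3  0.7  0.1] op 0.0159
q=1.18 tau=40.0 t=37.81 [ 0.498 -0.031  0.096] q [ 0.82  0.36 -0.79  2.48  2.92  0.29 -2.61] F [-3.5 -0.5 -0.1] op 0.0159
q=1.16 tau=38.0 t=38.06 [ 0.5   -0.031  0.099] q [ 0.79  0.33 -0.75  2.46  2.88  0.22 -2.6 ] F [-2.5 -0.1 -0.1] op 0.016
creep stuck [(np.float64(0.99), np.float64(34.0)), (np.float64(0.93), np.float64(34.5)), (np.float64(0.87), np.float64(35.0)), (np.float64(0.82), np.float64(35.5)), (np.float64(0.77), np.float64(36.0))]
```

```bash
python3 - <<'E'
from geo import *
q,t=1.155,38.
while q>.97:
    n=creep(bar(q),Rflap,[t-.3,t-.6,t-1,t-1.5],.33)
    if n is None: 
        n=creep(bar(q),Rflap,[t,t+.3],.33)
        if n is None: break
    t=n; s=st(f"q={q:.3f} tau={t:.1f}")
    if np.linalg.norm(s["force"])>20 or s["time"]>50: break
    q=min(q-.005, .96+.2*(t-27)/11) if t<38 else q-.003
E
```

```text
q=1.155 tau=37.7 t=38.31 [ 0.5   -0.031  0.099] q [ 0.78  0.32 -0.75  2.46  2.87  0.21 -2.59] F [-1.6 -0.4 -0.7] op 0.0159
q=1.150 tau=37.4 t=38.56 [ 0.5   -0.031  0.1  ] q [ 0.78  0.32 -0.75  2.45  2.85  0.19 -2.57] F [-2.3 -0.4 -0.4] op 0.0159
q=1.145 tau=37.1 t=38.96 [ 0.501 -0.031  0.1  ] q [ 0.9   0.35 -0.89  2.45  2.58  0.2  -2.28] F [-2.5  1.1 -2.1] op 0.0162
q=1.140 tau=36.8 t=39.21 [ 0.501 -0.031  0.101] q [ 0.9   0.35 -0.89  2.44  2.54  0.2  -2.24] F [-5.4 -0.7 -0.5] op 0.0158
q=1.135 tau=36.5 t=39.46 [ 0.501 -0.031  0.102] q [ 0.92  0.36 -0.91  2.44  2.46  0.19 -2.16] F [-5.7 -0.2 -0.6] op 0.0164
q=1.130 tau=36.2 t=39.71 [ 0.502 -0.031  0.103] q [ 0.94  0.36 -0.94  2.43  2.37  0.19 -2.07] F [-3.9 -0.8  1.3] op 0.016
q=1.125 tau=35.9 t=39.96 [ 0.502 -0.031  0.103] q [ 0.96  0.37 -0.96  2.43  2.29  0.19 -1.99] F [-5.  -0.8 -0.3] op 0.0157
q=1.120 tau=35.6 t=40.21 [ 0.502 -0.031  0.104] q [ 0.97  0.37 -0.97  2.42  2.22  0.19 -1.92] F [-4.6 -0.5  0.1] op 0.0162
q=1.115 tau=35.3 t=40.46 [ 0.503 -0.031  0.105] q [ 0.98  0.37 -0.99  2.42  2.15  0.19 -1.84] F [-3.9 -1.2 -0.4] op 0
[... 2500 characters left out ...]
029  0.119] q [ 1.09  0.42 -1.16  2.32  1.18  0.31 -0.89] F [-4.3 -1.   1.1] op 0.0162
q=0.996 tau=28.7 t=45.96 [ 0.512 -0.029  0.12 ] q [ 1.09  0.42 -1.17  2.31  1.16  0.32 -0.87] F [-3.8 -0.4  0.2] op 0.0161
q=0.991 tau=28.4 t=46.21 [ 0.513 -0.029  0.121] q [ 1.1   0.43 -1.18  2.31  1.15  0.33 -0.86] F [-3.8 -1.   0.9] op 0.0165
q=0.985 tau=28.1 t=46.46 [ 0.513 -0.029  0.121] q [ 1.1   0.43 -1.19  2.3   1.13  0.35 -0.84] F [-3.4 -0.4  0.8] op 0.0162
q=0.980 tau=27.8 t=46.71 [ 0.514 -0.029  0.122] q [ 1.1   0.44 -1.19  2.3   1.11  0.36 -0.82] F [-3.  -0.6  0. ] op 0.0161
q=0.975 tau=27.5 t=46.96 [ 0.514 -0.029  0.123] q [ 1.1   0.44 -1.2   2.29  1.1   0.37 -0.81] F [-3.6  0.6  0.7] op 0.016
```

Past the wrist limit with 23 s left. Now straight segments up to shut, overdriving slightly against the box.

```bash
python3 - <<'E'
from geo import *
for q,t in((.85,23),(.7,19),(.55,15),(.4,10),(.25,5),(.12,2),(.02,0),(-.02,0),(-.05,0)):
    try: hit=robot.move_linear(bar(q),.12 if q>.05 else .06,Rflap(np.radians(t)),threshold=22)
    except robot.PlanningError as e: print("PE",q,e); break
    s=st(f"q={q} {hit}")
    if hit or (np.linalg.norm(s["force"])>18): break
cv2.imwrite("pics/shut_side.png",robot.grab_frame("side")[:,:,::-1])
E
```

```text
q=0.85 False t=47.30 [ 0.527 -0.027  0.137] q [ 1.09  0.47 -1.23  2.2   0.89  0.51 -0.62] F [ 0.2 -0.4 -0.7] op 0.016
q=0.7 False t=47.64 [ 0.543 -0.025  0.152] q [ 1.04  0.49 -1.23  2.11  0.79  0.65 -0.52] F [-0.7  1.  -0.6] op 0.0157
q=0.55 False t=47.98 [ 0.561 -0.022  0.164] q [ 0.99  0.54 -1.23  2.    0.75  0.79 -0.48] F [ 0.   0.1 -0.4] op 0.0161
q=0.4 False t=48.33 [ 0.582 -0.019  0.174] q [ 0.9   0.6  -1.2   1.88  0.72  0.94 -0.45] F [-0.8  0.6  0.3] op 0.0162
q=0.25 False t=48.67 [ 0.603 -0.016  0.18 ] q [ 0.81  0.66 -1.16  1.76  0.7   1.09 -0.43] F [-0.6  0.8 -0. ] op 0.0161
q=0.12 False t=48.98 [ 0.623 -0.014  0.183] q [ 0.74  0.71 -1.13  1.66  0.69  1.18 -0.41] F [-0.8  0.5 -0.3] op 0.0161
q=0.02 False t=49.38 [ 0.638 -0.012  0.184] q [ 0.69  0.74 -1.11  1.59  0.69  1.24 -0.4 ] F [-0.5 -0.1 -0.6] op 0.0159
q=-0.02 False t=49.63 [ 0.644 -0.011  0.184] q [ 0.68  0.75 -1.1   1.58  0.7   1.25 -0.4 ] F [-6.2 -1.2  2.9] op 0.0157
q=-0.05 False t=49.88 [ 0.645 -0.011  0.183] q [ 0.67  0.76 -1.1   1.57  0.7   1.26 -0.4 ] F [-43.4  -7.9  27.7] op 0.0166
```

The flap met its closed stop, with force rising to 50 N at the fingers. Unloading, opening the fingers and leaving straight upwards.

```bash
python3 - <<'E'
from geo import *
robot.move_linear(bar(-.022),.06); st("unload")
robot.gripper_to(.030); st("open")
p=np.array(robot.get_state()["ee_pos"])
print(robot.move_linear(p+[0,0,.12],.15,threshold=8)); st("up")
f,l=Rz(PSI)[:,0],Rz(PSI)[:,1]
try: robot.move_linear(p+[0,0,.14]-.12*f-.22*l,.25); st("away")
except robot.PlanningError as e: print(e)
a=robot.grab_frame("side")[140:340,250:450]; b=robot.grab_frame("scene")[135:335,205:405]
cv2.imwrite("pics/final.png",np.hstack([cv2.resize(x[:,:,::-1],(400,400),interpolation=cv2.INTER_CUBIC) for x in(a,b)]))
E
```

```text
unload t=50.18 [ 0.644 -0.011  0.184] q [ 0.68  0.75 -1.1   1.58  0.7   1.25 -0.4 ] F [-9.  -0.9  5.8] op 0.0162
open t=50.63 [ 0.645 -0.011  0.184] q [ 0.68  0.75 -1.1   1.57  0.7   1.25 -0.4 ] F [-0.4  0.1  0.5] op 0.0301
False
up t=51.58 [ 0.645 -0.011  0.303] q [ 0.7   0.65 -1.17  1.44  0.6   1.44 -0.33] F [0.1 0.5 0.2] op 0.0301
away t=52.74 [ 0.557 -0.244  0.324] q [ 1.17  0.57 -1.2   1.51  0.53  1.43  0.09] F [-0.1  0.3  0.2] op 0.0302
```

View pics/final.png

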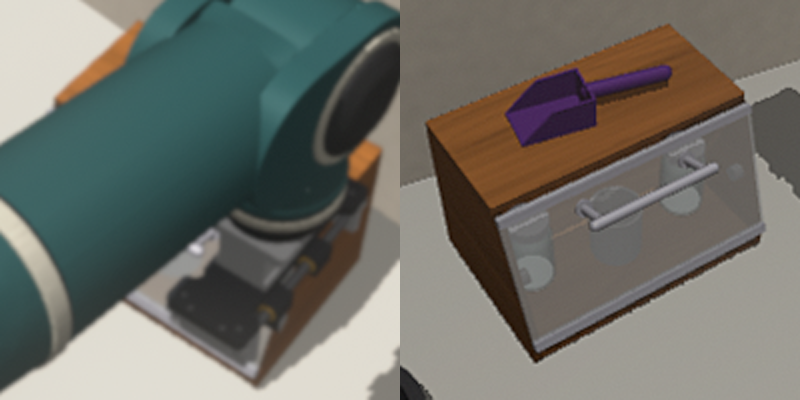

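The scene view shows the flap flush with the roof edge, the cup upright behind it between the jars, and the scoop unmoved. The bar ends are at scene pixels (301.5,248) and (362.5,219). I'll check these against the shut geometry and hand in if they match.

```bash
python3 - <<'E'
from geo import *
l=Rz(PSI)[:,1]; best={}
for q in(0,.03,.06,.1):
    pr=np.vstack([proj("scene",bar(q)+.075*l),proj("scene",bar(q)-.075*l)]); d=pr-[[301.5,248],[362.5,219]]
    best[q]=np.abs(d).mean(); print(q,pr.round(1).tolist(),best[q].round(2))
if min(best,key=best.get)<=.03: st("sign"); robot.sign_off(); print("signed off")
E
```

```text
0 [[302.9, 248.4], [362.1, 219.4]] 0.67
0.03 [[304.1, 249.8], [363.4, 220.7]] 1.75
0.06 [[305.3, 251.3], [364.7, 222.0]] 3.07
0.1 [[307.0, 253.3], [366.4, 223.8]] 4.87
sign t=52.84 [ 0.557 -0.244  0.324] q [ 1.17  0.57 -1.2   1.51  0.53  1.43  0.09] F [-0.2 -0.4  0.1] op 0.0297
the job is handed in; nothing more can be done
signed off
```

The cup is put away in the box and the flap is shut again. I handed the job in at 52.8 s of the allowed 70 s.

- **Flap down:** I held the bar loosely between the fingers and pulled the flap down until it pressed against its stop with about 30 N.
- **Cup:** I gripped it by the sides, carried it over the lowered flap and set it on the floor 77 mm behind the hinge line. It touched the floor at the expected height with about 3 N. Pictures show it upright, midway between the jars.
- **Flap shut:** I pushed it up until the fingers met the closed stop. The force peaked at about 52 N on the fingers, more than I had aimed for but well under the 120 N wrist limit. I then let go and moved clear.

**Last checks:**
- The bar in the final scene picture matches the shut position to 0.7 pixel; 0.03 rad ajar would be off by 1.75.
- The tool force was about 0 with the arm clear of everything.
- The jars and scoop look unmoved. The mortar was not touched, but it was mostly outside the final picture.
- The final side view was blocked by the arm, so the closing check rests on the scene camera and the contact force.

Several straight-line moves were refused because of the wrist's joint range. I made those stretches in small joint-space steps instead, with forces of about 6 N or less.

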